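# Spin-test three used idlers and fit the sound one to the belt drive

### The arm

A 6-joint arm with a two-finger parallel gripper is mounted at the origin on the work surface. World frame = base frame: x ahead of the robot, y to its left, z up, the work surface at z = 0. Lengths are in m, angles in degrees, forces in N, time in s.
With the tool pointing down it reaches from about 0.4 to 0.825 m from the base axis. Payload 7 kg.
Tool frame: the origin (TCP) lies midway between the tips of the shut fingers; the grasp point (between the pads) lies 19 mm behind it; z points along the fingers, y is the line along which they close (so a half turn about z gives the same grasp; the last joint's range is limited). The gripper opens to 88 mm and grips with 3 to 60 N. Pads are 19 mm wide; open, the fingers measure 130 mm over their backs; the gripper's body (78 mm by 193 mm) begins 47 mm behind the grasp point.
Start: joints at [81.423, 20.546, 0.682, 0, -70.136, -16.507], TCP at [0.286, 0.611, 0.19] pointing down, gripper open.
Joint ranges: [-176.03, 176.03], [-82.01, 121.73], [-58.28, 71.71], [-173.87, 95.51], [-174.79, -0.11], [-173.66, 173.66]. Speed limits (degrees/s): [136.94, 136.94, 172.46, 180, 180, 180].

### API

Orientations are given as a 3x3 rotation matrix whose columns are the frame's x, y, z axes.
In Python, from rig import robot gives the robot as it stands. Calls block until the motion is done:
- robot.goto(position, orientation): joint-space move of the TCP to a pose.
- robot.servo_line(position, ori=None, speed=0.15): straight line of the TCP; ori=None keeps the orientation; speed is the mean speed in m/s.
- robot.movej(angles): joint-space move.
- robot.move_gripper(opening): opening from 0.0 (shut) to 1.0 (fully open); the grip force is fixed at half the most; returns when the fingers have stopped.
- robot.dwell(seconds).
- robot.ik(position, orientation): joint angles nearest the present ones, or None.
- robot.grab_frame(name): name is "side" or "top"; returns (picture, depth): 384x512x3 uint8, red, green, blue; 384x512 float32, m along the optical axis (not along the pixel's ray), 0 where there is no reading.
- robot.camera_info(name): a dict with "vfov" (degrees; the focal length in pixels is half the picture's height over the tangent of half this angle, whatever the lens; pixels are square), "cx", "cy" (the principal point, pixels), "k1" (the pictures are not rectified: a ray, as slopes to the right and down, at radius r is drawn at 1 + k1 r^2 times it, then the intrinsics apply), "view" (4x4, takes a point from world to camera coordinates). Camera axes: x right, y down, z forward; pixel columns grow to the right and rows downward; lengths in m; the calibration is good to about 2 mm. A picture is of the moment at which its call begins. camera_info takes no time and is no camera call.
A pose or a line that the arm cannot do raises robot.Unreachable and nothing moves.
- robot.job_done(): hands the job in; it is judged then, once.
Readings, each from a call of its own:
- robot.read_t(): time.
- robot.read_qpos(): joint angles.
- robot.read_qvel(): joint speeds.
- robot.read_effort(): joint torques, N m.
- robot.read_position(): TCP position.
- robot.read_tcp_rot(): TCP orientation.
- robot.read_force(): force on the tool from outside, world axes, zero at the start.
- robot.read_ft_torque(): the same for the moment, N m.
- robot.read_grip_width(): opening from 0.0 (shut) to 1.0 (fully open).
- robot.read_finger_force(): force on a finger pad.
Only numpy, scipy, OpenCV 4.12 (cv2) and the standard library are available. Lean on these libraries where they do the work, as an engineer would, in place of code of your own. Each camera call takes 0.05 s, during which the arm holds its last target. There are 200 camera calls.

### The job

The belt drive is missing its idler, and of the three used idlers on the rack only one still has a sound bearing: spin each of them by hand where it sits, at least a quarter turn, and feel which runs freely and which bind. Fit the free-running one on the drive's bare stub, right down on the shoulder, and flick its wheel so that it is still running by itself when you have let go and finished. Work gently, never forcing an idler against its stub, and leave the two binding idlers seated on the rack and the spanner, tin and brush where they lie.

Things in the scene. Friction and masses are not known exactly. Their poses are not given: they have to be found in the camera images.
- rack: Fixed wooden plank on the bench, 130 x 480 x 20 mm, origin at the centre of its underside, y along its length. Three square steel stubs like the drive's stand on it in line, 170 mm apart, shoulders 35 mm above the bench; each idler sits on one, underside on the shoulder, with 1 mm play each way. The sleeves cannot turn on the stubs.
- idler_1: Used idler, loose, all three alike: a steel axle sleeve (26 mm square outside, 60 mm tall, square through-bore 16 mm) with an aluminium flat-belt wheel on it, 144 mm across, from 10 to 34 mm above the sleeve's underside. Hold it by the sleeve's square head, free from 34 to 60 mm. Origin: centre of the sleeve's underside; z up; x, y normal to the sleeve's flats. About 0.57 kg.
- wheel_1 (a joint): Angle of wheel 1 on the sleeve of idler_1, rad, endless, counter-clockwise from above; 0: first spoke along the idler's +x. A good bearing needs next to no force at the spoke point besides the wheel's inertia (about 0.0015 kg m2), and a wheel flicked at 3 rad/s runs on for over 3 s; a binding one drags steadily with about 2 to 5 N there and stops dead. Exactly one of the three runs free.
- spoke_1 (a point): Point on the first spoke of wheel 1: its top face, centre line, 42 mm from the axle, 30 mm above the sleeve's underside. Three straight spokes 120 deg apart, 10 mm wide, 16 mm deep; between them the ring from hub (22 mm radius) to rim (64 mm inside) is open down to the plank. A fingertip let down there can push the wheel round by a spoke.
- idler_2: Used idler, loose, all three alike: a steel axle sleeve (26 mm square outside, 60 mm tall, square through-bore 16 mm) with an aluminium flat-belt wheel on it, 144 mm across, from 10 to 34 mm above the sleeve's underside. Hold it by the sleeve's square head, free from 34 to 60 mm. Origin: centre of the sleeve's underside; z up; x, y normal to the sleeve's flats. About 0.57 kg.
- wheel_2 (a joint): Angle of wheel 2 on the sleeve of idler_2, rad, endless, counter-clockwise from above; 0: first spoke along the idler's +x. A good bearing needs next to no force at the spoke point besides the wheel's inertia (about 0.0015 kg m2), and a wheel flicked at 3 rad/s runs on for over 3 s; a binding one drags steadily with about 2 to 5 N there and stops dead. Exactly one of the three runs free.
- spoke_2 (a point): Point on the first spoke of wheel 2: its top face, centre line, 42 mm from the axle, 30 mm above the sleeve's underside. Three straight spokes 120 deg apart, 10 mm wide, 16 mm deep; between them the ring from hub (22 mm radius) to rim (64 mm inside) is open down to the plank. A fingertip let down there can push the wheel round by a spoke.
- idler_3: Used idler, loose, all three alike: a steel axle sleeve (26 mm square outside, 60 mm tall, square through-bore 16 mm) with an aluminium flat-belt wheel on it, 144 mm across, from 10 to 34 mm above the sleeve's underside. Hold it by the sleeve's square head, free from 34 to 60 mm. Origin: centre of the sleeve's underside; z up; x, y normal to the sleeve's flats. About 0.57 kg.
- wheel_3 (a joint): Angle of wheel 3 on the sleeve of idler_3, rad, endless, counter-clockwise from above; 0: first spoke along the idler's +x. A good bearing needs next to no force at the spoke point besides the wheel's inertia (about 0.0015 kg m2), and a wheel flicked at 3 rad/s runs on for over 3 s; a binding one drags steadily with about 2 to 5 N there and stops dead. Exactly one of the three runs free.
- spoke_3 (a point): Point on the first spoke of wheel 3: its top face, centre line, 42 mm from the axle, 30 mm above the sleeve's underside. Three straight spokes 120 deg apart, 10 mm wide, 16 mm deep; between them the ring from hub (22 mm radius) to rim (64 mm inside) is open down to the plank. A fingertip let down there can push the wheel round by a spoke.
- drive: Fixed green cast deck of the belt drive, 330 x 300 mm, deck face 20 mm above the bench, origin at the centre of its underside, belt and guard off. A 72 mm motor pulley and a 112 mm spindle pulley (up to 105 mm above the bench) stand at its far (+x) side; the bare idler stub stands nearer the robot.
- drive_seat (a point): Centre of the shoulder face (36 mm across, 35 mm above the bench) of the drive's bare idler stub; z up, x and y normal to the stub's flats. Above it the stub is 14 mm square for 38 mm, then a 6 mm conical lead (14 to 8 mm across). The sleeve goes over it with its flats in line (any of four ways) until its underside sits on the shoulder; 1 mm play each way.
- spanner: Bystander: steel spanner 190 mm long lying on the bench.
- tin: Bystander: steel tin, 72 mm across, 75 mm tall, standing.
- brush: Bystander: bench brush lying on the bench.
Things that resemble listed ones, but are neither listed nor needed, are in the scene too. Leave any blue look-alike of the idler_3 alone. What is shaped like the idler_1 but red is not meant.

How it is judged:
By the outcome, as a careful person would: the job done as asked, in the order asked, and still so for the second after the job is handed in, with the robot touching nothing.
It also fails if it takes over 69 s, if anything falls off the work surface, if the arm or the gripper's body presses on something with over 40 N, if the wrist force passes 120 N, or if a joint passes its speed limit or range.

## Working session

There is one attempt and no reset: what is moved stays moved. The work goes in short steps, each a Python script; the robot and the scene stay as the last script left them, time stands still between calls to the robot, and variables do not carry over. Pictures are saved under pics/ and viewed, at most 10 in all, crops included, and the job is handed in when it is done.

```bash
ls; mkdir -p pics; python3 - <<'E'
from rig import robot
import cv2,numpy as np
for n in("top","side"):
    p,d=robot.grab_frame(n); np.savez(f"/tmp/{n}.npz",p=p,d=d)
    cv2.imwrite(f"pics/{n}0.png",cv2.resize(p[:,:,::-1],(800,600),interpolation=cv2.INTER_CUBIC))
    i=robot.camera_info(n); print(n,{k:(np.round(v,4).tolist()) for k,v in i.items()})
print(robot.read_t(),robot.read_tcp_rot())
E
```

```text
pics
top {'vfov': 46.9715, 'cx': 250.861, 'cy': 189.981, 'k1': -0.0845, 'view': [[-0.0914, -0.9958, 0.0032, 0.0085], [-0.9754, 0.0889, -0.2017, 0.5646], [0.2006, -0.0215, -0.9794, 0.971], [0.0, 0.0, 0.0, 1.0]]}
side {'vfov': 52.6609, 'cx': 265.4369, 'cy': 189.0608, 'k1': -0.0851, 'view': [[0.8123, -0.583, -0.0159, -0.4726], [-0.4658, -0.632, -0.6194, 0.2803], [0.3511, 0.5106, -0.7849, 1.0244], [0.0, 0.0, 0.0, 1.0]]}
0.1 [[ 9.05641868e-01 -4.24043113e-01 -4.94758290e-04]
 [-4.24043382e-01 -9.05640864e-01 -1.35443062e-03]
 [ 1.26263650e-04  1.43642805e-03 -9.99998960e-01]]
```

View pics/top0.png

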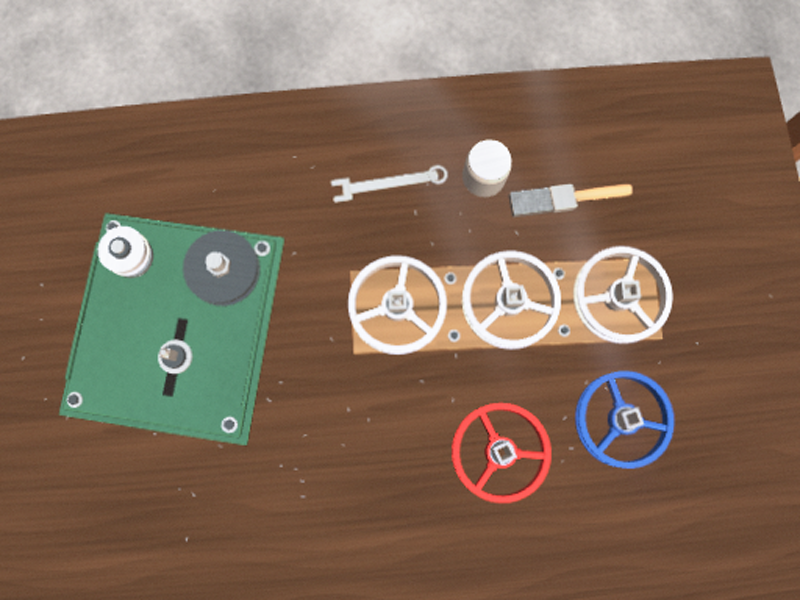

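View pics/side0.png

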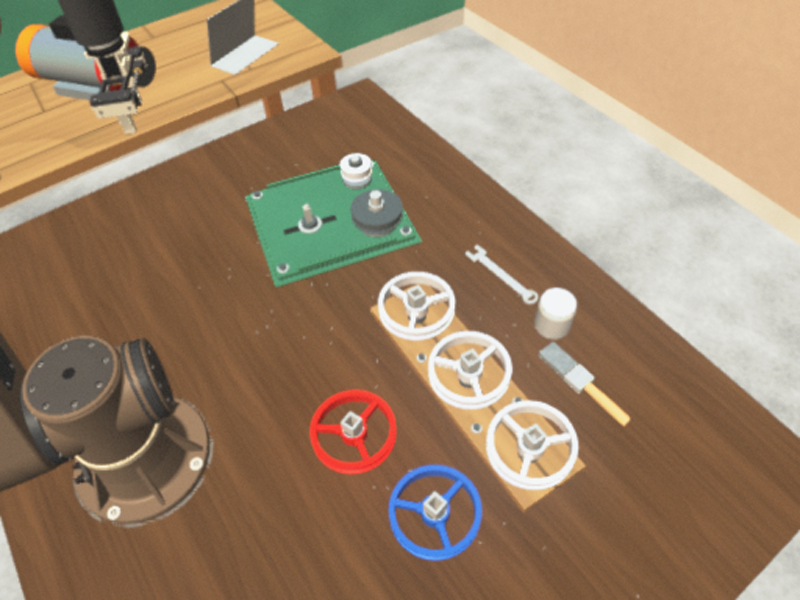

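The top view shows three white idlers on the plank at (398,303), (514,297) and (628,292). The bare stub on the green drive is at (175,355). The red (502,453) and blue (626,420) look-alikes lie on the bench, so they are not meant. Next I'll measure all of these and make rectified crops.

```bash
cat > h.py <<'E'
import numpy as np, cv2
from rig import robot
def cam(n):
    i=robot.camera_info(n); f=192/np.tan(np.radians(i["vfov"]/2))
    return np.array([[f,0,i["cx"]],[0,f,i["cy"]],[0,0,1]]),np.array([i["k1"],0,0,0,0.]),np.array(i["view"])
def cloud(n,d):
    K,D,V=cam(n); v,u=np.mgrid[:384,:512]
    r=cv2.undistortPoints(np.stack([u,v],-1).reshape(-1,1,2).astype(float),K,D).reshape(384,512,2)
    P=np.dstack([r*d[...,None],d]); return (P-V[:3,3])@V[:3,:3]
def proj(n,P):
    K,D,V=cam(n); return cv2.projectPoints(np.asarray(P,float).reshape(-1,1,3),cv2.Rodrigues(V[:3,:3])[0],V[:3,3],K,D)[0].reshape(-1,2)
def ortho(n,p,c,z,half,N=260):
    """rows: +x up, columns: +y to the left"""
    s=np.linspace(half,-half,N); X,Y=np.meshgrid(c[0]+s,c[1]+s,indexing="ij")
    m=proj(n,np.dstack([X,Y,np.full_like(X,z)])).reshape(N,N,2).astype(np.float32)
    return cv2.remap(p,m[...,0],m[...,1],cv2.INTER_CUBIC)
E
python3 - <<'E'
from h import *
F={n:np.load(f"/tmp/{n}.npz") for n in("top","side")}
S=800/512; cs={}
for n in F:
    p,d=F[n]["p"],F[n]["d"]; W=cloud(n,d).astype(np.float32); hsv=cv2.cvtColor(p,cv2.COLOR_RGB2HSV)
    W[d==0]=9
    g=(hsv[...,0]>60)&(hsv[...,0]<90)&(hsv[...,1]>90)&(abs(W[...,2]-.02)<.008)&(W[...,0]>.2)&(W[...,0]<1.)&(W[...,1]<.9)
    r=cv2.minAreaRect(W[g][:,:2]); print(n,"deck",r,g.sum(),np.median(W[g][:,2]))
    wh=(hsv[...,1]<60)&(hsv[...,2]>140)&(W[...,2]>.055)&(W[...,2]<.11)
    k,l,st,c=cv2.connectedComponentsWithStats(cv2.morphologyEx(wh.astype(np.uint8),cv2.MORPH_CLOSE,np.ones((3,3))))
    for j in range(1,k):
        if st[j,4]>300:
            q=W[(l==j)&wh]; 
            hd=q[q[:,2]>.088]; rim=q[(q[:,2]>.064)&(q[:,2]<.073)]
            cc=cv2.minEnclosingCircle(rim[:,:2]) if len(rim) else 0
            print(n,"px",c[j]*S,"head",len(hd),hd.mean(0) if len(hd) else 0,"rim",cc,np.median(rim[:,2]) if len(rim) else 0)
    # stub tip
    w=(W[...,2]>.05)&(W[...,2]<.1)
    if n=="top":
        tip=w[200:250,95:130]; q=W[200:250,95:130][tip]
    else: tip=w[120:155,185:215]; q=W[120:155,185:215][tip]
    print(n,"stub",len(q),q.mean(0),q.max(0),q.min(0))
    rk=(abs(W[...,2]-.02)<.006)&(hsv[...,0]<25)&(W[...,0]>.4)&(W[...,0]<.8)&(W[...,1]<.35)
    rk=cv2.morphologyEx(rk.astype(np.uint8),cv2.MORPH_OPEN,np.ones((2,2)))>0
    print(n,"rack",cv2.minAreaRect(W[rk][:,:2]),rk.sum())
E
```

```text
Traceback (most recent call last):
cv2.error: OpenCV(4.12.0) /io/opencv/modules/imgproc/src/convhull.cpp:143: error: (-215:Assertion failed) total >= 0 && (depth == CV_32F || depth == CV_32S) in function 'convexHull'
```

```bash
python3 - <<'E'
from h import *
for n,pts in(("top",[(120,205),(111,226),(255,194)]),("side",[(190,160),(198,138),(267,192)])):
    F=np.load(f"/tmp/{n}.npz"); p,d=F["p"],F["d"]; W=cloud(n,d); hsv=cv2.cvtColor(p,cv2.COLOR_RGB2HSV)
    for u,v in pts: print(n,W[v,u],d[v,u],hsv[v,u])
E
```

```text
top [0.56204431 0.27344547 0.02244067] 1.0558437 [ 74  93 129]
top [0.50856795 0.28776832 0.05247961] 1.015386 [ 14  41 148]
top [ 0.54919768 -0.0511121   0.07533451] 1.0084461 [ 30   5 223]
side [0.44857619 0.24612574 0.02082569] 1.2912343 [ 75 115 162]
side [0.51104761 0.29395135 0.04898064] 1.3154864 [ 20  38 163]
side [ 0.54598994 -0.0599783   0.08950838] 1.1152353 [ 19  38 160]
```

```bash
cat > m.py <<'E'
from h import *
F={n:np.load(f"/tmp/{n}.npz") for n in("top","side")}
C=np.ascontiguousarray
for n in F:
    p,d=F[n]["p"],F[n]["d"]; W=cloud(n,d).astype(np.float32); hsv=cv2.cvtColor(p,cv2.COLOR_RGB2HSV)
    W[d==0]=9
    g=(hsv[...,0]>60)&(hsv[...,0]<90)&(hsv[...,1]>70)&(abs(W[...,2]-.02)<.008)&(W[...,0]>.2)&(W[...,0]<1.)&(W[...,1]<.9)
    print(n,"deck",cv2.minAreaRect(C(W[g][:,:2])),g.sum(),np.median(W[g][:,2]))
    wh=(hsv[...,1]<60)&(hsv[...,2]>120)&(W[...,2]>.055)&(W[...,2]<.11)&(W[...,0]<.7)
    k,l,st,c=cv2.connectedComponentsWithStats(cv2.morphologyEx(wh.astype(np.uint8),cv2.MORPH_CLOSE,np.ones((3,3))))
    for j in range(1,k):
        if st[j,4]>150:
            q=W[(l==j)&wh]; hd=q[q[:,2]>.088]; rim=q[(q[:,2]>.064)&(q[:,2]<.073)]
            print(n,"px",c[j]*800/512,"head",len(hd),hd.mean(0) if len(hd) else 0,"rim",cv2.minEnclosingCircle(C(rim[:,:2])) if len(rim) else 0,len(rim))
    a=(slice(200,250),slice(95,130)) if n=="top" else (slice(120,155),slice(185,215))
    q=W[a]; q=q[(q[:,:,2]>.06)&(q[:,:,2]<.1)]
    print(n,"stub",len(q),q.mean(0),q.max(0),q.min(0))
    rk=(abs(W[...,2]-.02)<.006)&(hsv[...,0]<25)&(W[...,0]>.4)&(W[...,0]<.8)&(W[...,1]<.3)
    rk=cv2.morphologyEx(rk.astype(np.uint8),cv2.MORPH_OPEN,np.ones((2,2)))>0
    print(n,"rack",cv2.minAreaRect(C(W[rk][:,:2])),rk.sum())
E
python3 m.py
```

```text
top deck ((0.5613017678260803, 0.30229443311691284), (0.28716880083084106, 0.31109514832496643), 76.24237060546875) 10617 0.01941597
top px [120.63992681 250.33224191] head 3 [0.6701462  0.35881796 0.08847762] rim ((0.6718615293502808, 0.36116427183151245), 0.03737419471144676) 481
top px [625.19135049 292.84607438] head 90 [ 0.5358803  -0.38884294  0.09444332] rim ((0.5353101491928101, -0.38791051506996155), 0.072782002389431) 982
top px [216.74005682 263.03267045] head 110 [0.6293953  0.2087056  0.10259997] rim ((0.6366690993309021, 0.21164323389530182), 0.022146036848425865) 32
top px [512.3978016 297.2326944] head 86 [ 0.54357606 -0.21789163  0.09434066] rim ((0.5431557893753052, -0.2182084023952484), 0.07263296097517014) 1005
top px [396.16238104 301.69175512] head 97 [ 0.55182093 -0.04776335  0.09387154] rim ((0.5524372458457947, -0.04850737750530243), 0.07242849469184875) 1029
top stub 50 [0.50764155 0.29361254 0.07333677] [0.51623434 0.30416235 0.08059663] [0.50040203 0.2868719  0.0602492 ]
top rack ((4.566305160522461, 4.415646553039551), (12.739651679992676, 0.6301617622375
[... 465 characters left out ...]
de px [416.02081029 301.91509956] head 62 [ 0.55096805 -0.04892889  0.09290819] rim ((0.5526031255722046, -0.04912426322698593), 0.07372412830591202) 542
side px [469.33704934 365.61610531] head 73 [ 0.54375786 -0.21796364  0.09369487] rim ((0.5450098514556885, -0.21602001786231995), 0.07236102223396301) 687
side px [532.60228167 440.43076318] head 93 [ 0.5349207  -0.3858138   0.09349384] rim ((0.5362133979797363, -0.3854449689388275), 0.07347618788480759) 852
side stub 29 [0.50670993 0.29428247 0.07070555] [0.5154922  0.30824792 0.08059581] [0.50050133 0.28718147 0.06092051]
side rack ((4.62382698059082, 4.370339393615723), (12.731961250305176, 0.48558855056762695), 48.796443939208984) 3952
```

```bash
python3 - <<'E'
from h import *
T=np.load("/tmp/top.npz")["p"];S=np.load("/tmp/side.npz")["p"]
I=[(.5523,-.048),(.5438,-.2178),(.5355,-.3875)];D=(.507,.2945)
o=lambda n,p,c,z,h:ortho(n,p,c,z,h,200)
rows=[[o("top",T,c,.095,.025) for c in I]+[o("top",T,D,.079,.025)],
[o("side",S,c,.095,.025) for c in I]+[o("side",S,D,.079,.025)],
[o("top",T,c,.067,.08) for c in I]+[o("top",T,D,.035,.05)]]
im=np.vstack([np.hstack(r) for r in rows])
cv2.imwrite("pics/crop1.png",im[:,:,::-1])
E
```

```text
(no output)
```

View pics/crop1.png

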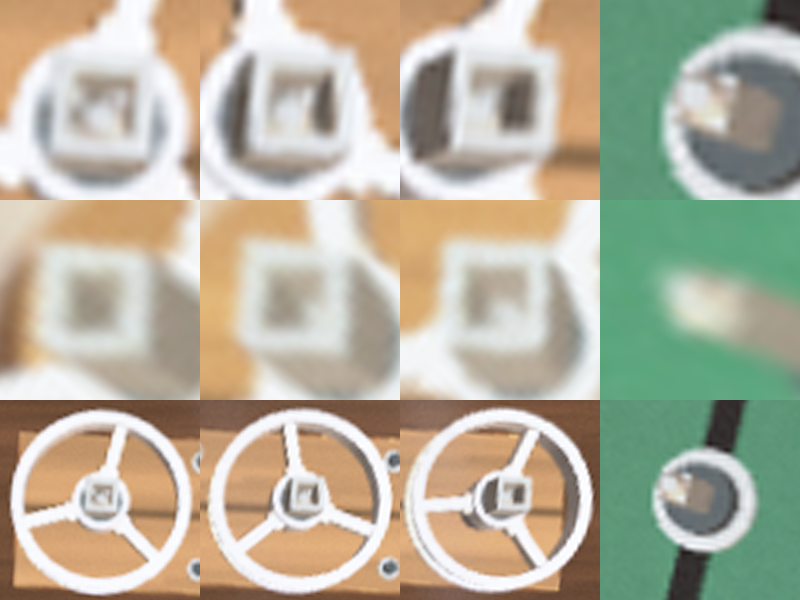

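The rack idlers' heads are square to the rack (yaw about -2.8°), and the heights and 170 mm spacing agree with the description. Spoke angles are roughly A -16°, B 8° and C -27° (mod 120). The stub tip is near (0.507, 0.2945). Next is a dry IK check for the spin arcs, with a shut fingertip whose long side runs tangentially.

```bash
cat >> h.py <<'E'
I={"A":np.array([.5523,-.048]),"B":np.array([.5438,-.2178]),"C":np.array([.5355,-.3875])}
def R(yaw):
    c,s=np.cos(np.radians(yaw)),np.sin(np.radians(yaw)); return np.array([[c,s,0],[s,-c,0],[0,0,-1.]])
def ring(c,phi,z,r=.0415):
    return [c[0]+r*np.cos(np.radians(phi)),c[1]+r*np.sin(np.radians(phi)),z]
E
python3 - <<'E'
from h import *
for k,g in (("A",44),("B",68),("C",33)):
  for gap in (g,g-120,g+120):
    for fl in(0,180):
      row=[]
      for t in (-135,-67,0,67,135):
        q=robot.ik(ring(I[k],gap+t,.05),R(gap+t+fl)); row.append(None if q is None else round(float(q[5])))
      print(k,gap,fl,row)
for y in(-13.7,76.3,-103.7,166.3): print(y,robot.ik([.507,.2945,.15],R(y)))
print(robot.read_t(),robot.read_force())
E
```

```text
A 44 0 [-12, 54, 117, None, -108]
A 44 180 [168, -126, -63, 1, 72]
A -76 0 [-140, -66, 3, 67, 131]
A -76 180 [40, 114, None, -113, -49]
A 164 0 [103, 167, -124, -51, 18]
A 164 180 [-77, -13, 56, 129, -162]
B 68 0 [29, 93, 157, -135, -62]
B 68 180 [-151, -87, -23, 45, 118]
B -52 0 [-95, -22, 44, 106, 171]
B -52 180 [85, 158, -136, -74, -9]
B 188 0 [142, -150, -78, -8, 58]
B 188 180 [-38, 30, 102, 172, -122]
C 33 0 [11, 76, 139, -154, -82]
C 33 180 [-169, -104, -41, 26, 98]
C -87 0 [-115, -42, 25, 89, 154]
C -87 180 [65, 138, -155, -91, -26]
C 153 0 [125, -169, -99, -28, 40]
C 153 180 [-55, 11, 81, 152, -140]
-13.7 [ 49.24506731  13.9505385  -14.12889956   0.         -61.92056194
  27.05493269]
76.3 [ 49.24506731  13.9505385  -14.12889956   0.         -61.92056194
 117.05493269]
-103.7 [ 49.24506731  13.9505385  -14.12889956   0.         -61.92056194
 -62.94506731]
166.3 [  49.24506731   13.9505385   -14.12889956    0.          -61.92056194
 -152.94506731]
0.1 [ 0.75868174  0.05226526 -0.38077066]
```

```bash
cat >> h.py <<'E'
def spin(k,gap,ang=135,step=15,speed=.045):
    c=I[k]; f=lambda p,z:(ring(c,p,z),R(p+180))
    robot.goto(*f(gap,.13)); robot.servo_line(f(gap,.05)[0],speed=.2)
    b=robot.read_force(); out=[]
    for p in np.arange(gap+step,gap+ang+1,step):
        robot.servo_line(*f(p,.05),speed=speed)
        F=robot.read_force()-b; t=np.radians(p)
        out.append(round(float(-F[0]*np.sin(t)+F[1]*np.cos(t)),2))
    print(k,"tangential",out,"last dF",np.round(F,1))
    p-=6; robot.servo_line(*f(p,.05),speed=speed)
    robot.servo_line(f(p,.13)[0],speed=.25); print("t",robot.read_t())
E
python3 - <<'E'
from h import *
robot.move_gripper(0.0)
spin("A",44)
P=[robot.grab_frame("side")[0] for _ in range(2)]
o=[ortho("side",p,I["A"],.067,.09,300) for p in P]
cv2.imwrite("pics/A1.png",np.hstack(o)[:,:,::-1])
E
```

```text
A tangential [-0.1, 1.08, 0.04, 1.82, -0.09, 0.74, 0.85, 0.14, -0.01] last dF [-1.2  0.  -0.9]
t 8.9583
```

View pics/A1.png

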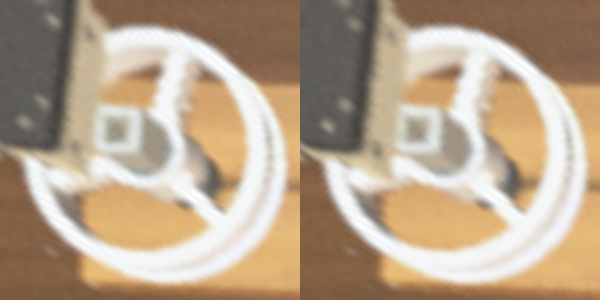

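A's wheel is static in both frames, with spokes near -27°, exactly where the finger left it. So A appears to bind. B and C next.

```bash
python3 - <<'E'
from h import *
o=[]
for k,g in(("B",68),("C",33)):
    spin(k,g)
    P=[robot.grab_frame("side")[0]]; robot.dwell(.1); P.append(robot.grab_frame("side")[0])
    o.append(np.hstack([ortho("side",p,I[k],.067,.09,300) for p in P]))
cv2.imwrite("pics/BC1.png",np.vstack(o)[:,:,::-1]); print(robot.read_t())
E
```

```text
B tangential [-0.51, -0.26, 0.45, 0.31, 0.38, 0.35, -0.33, 0.3, -0.64] last dF [-0.3  0.6 -0.2]
t 15.4
C tangential [0.97, -0.13, 1.28, -0.11, -0.28, -0.59, -0.25, -0.64, -0.51] last dF [-0.2  0.6 -0.2]
t 22.8167
23.0167
```

View pics/BC1.png

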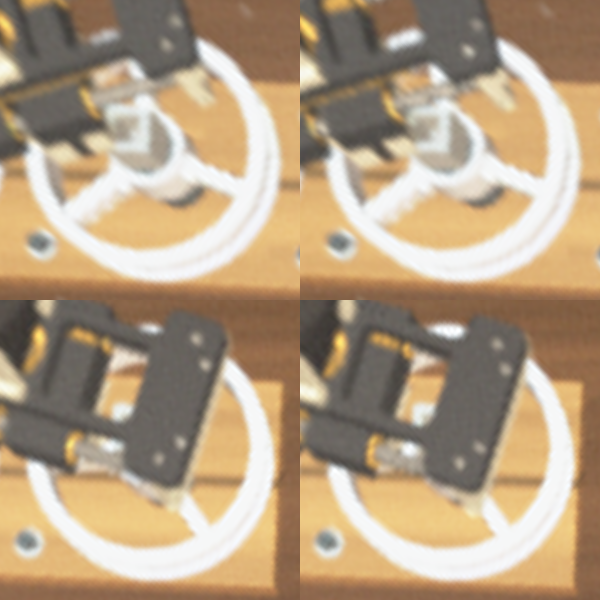

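The three results are ambiguous: each wheel stopped roughly at the finger, and a free one could have been caught by its trailing spoke. First a numeric check for motion between frames.

```bash
python3 - <<'E'
from h import *
a=cv2.imread("pics/A1.png").astype(float);b=cv2.imread("pics/BC1.png").astype(float)
for n,l,r in(("A",a[:,:300],a[:,300:]),("B",b[:300,:300],b[:300,300:]),("C",b[300:,:300],b[300:,300:])):
    d=abs(l-r).max(2); v=d[150:,100:]; print(n,v.mean().round(2),v.max(),(v>40).sum())
    y,x=np.mgrid[:300,:300]; s=.6
    # spoke angle: brightness along r=44mm ring
    for tag,im in(("l",l),("r",r)):
        ph=np.arange(-180,180,2); prof=np.mean([cv2.remap(im.astype(np.float32).min(2),(149.5-R_*np.sin(np.radians(ph))/s)[None].astype(np.float32),(149.5-R_*np.cos(np.radians(ph))/s)[None].astype(np.float32),1)[0] for R_ in(38,42,46,50)],0)
        print(tag,[(int(p),int(q)) for p,q in zip(ph,prof) if q>185])
print(robot.read_t())
E
```

```text
A 1.54 8.0 0
l [(-142, 211), (-140, 242), (-138, 246), (-136, 245), (-134, 246), (-132, 233), (-130, 189), (-28, 188), (-26, 204), (-24, 223), (-22, 238), (-20, 243), (-18, 244), (-16, 244), (-14, 242), (-12, 232), (-10, 208), (108, 193), (110, 203), (112, 207), (114, 206), (116, 200), (118, 189)]
r [(-142, 210), (-140, 242), (-138, 246), (-136, 245), (-134, 246), (-132, 233), (-130, 189), (-28, 188), (-26, 204), (-24, 224), (-22, 238), (-20, 243), (-18, 245), (-16, 244), (-14, 242), (-12, 231), (-10, 206), (110, 185), (112, 191), (114, 194), (116, 193), (118, 185)]
B 1.62 35.0 0
l [(-120, 211), (-118, 238), (-116, 245), (-114, 245), (-112, 245), (-110, 245), (-108, 235), (-106, 191), (8, 195), (10, 202), (12, 194), (122, 215), (124, 240), (126, 244), (128, 245), (130, 245), (132, 244), (134, 242), (136, 234), (138, 222), (140, 212), (142, 200)]
r [(-120, 210), (-118, 238), (-116, 245), (-114, 245), (-112, 245), (-110, 245), (-108, 235), (-106, 191), (8, 198), (10, 213), (12, 212), (14, 186), (122, 215), (124, 240), (126, 244), (128, 245), (130, 245), (132, 244), (134, 242), (136, 234), (138, 223), (140, 213), (142, 201)]
C 4.26 106.0 617
l [(-154, 185), (-152, 224), (-150, 238), (-148, 241), (-146, 244), (-144, 245), (-142, 233), (-140, 194)]
r [(-152, 211), (-150, 231), (-148, 238), (-146, 242), (-144, 242), (-142, 229), (-140, 191)]
23.0167
```

```bash
cat >> h.py <<'E'
def phase(n,p,c,zc=.067,lo=-180,hi=180):
    """spoke phase mod 120 by white-ness along a ring"""
    ph=np.arange(lo,hi,1.); v=0; im=p.min(2).astype(np.float32)
    for r in(.036,.042,.048):
        q=proj(n,np.c_[c[0]+r*np.cos(np.radians(ph)),c[1]+r*np.sin(np.radians(ph)),np.full(len(ph),.065 if zc==.067 else zc)]).astype(np.float32)
        v=v+cv2.remap(im,q[None,:,0],q[None,:,1],1)[0]/3
    m=v>195; e=np.flatnonzero(np.diff(np.r_[0,m.astype(int),0])).reshape(-1,2)
    return [(round(float(ph[a]+ph[b-1])/2,1),int(b-a)) for a,b in e]
def flick(c,phi,speed=.15,z0=.05,push=.02,fl=180):
    """from contact at angle phi: diagonal line tangential and up, then away"""
    p=np.array(ring(c,phi,z0)); t=np.radians(phi+13)
    q=p+[-push*np.sin(t),push*np.cos(t),.023]
    robot.servo_line(q,speed=speed); robot.servo_line(q+[0,0,.06],speed=.3)
E
python3 - <<'E'
from h import *
S=np.load("/tmp/side.npz")["p"];T=np.load("/tmp/top.npz")["p"]
for k in I: print(k,phase("side",S,I[k]),phase("top",T,I[k]))
c=I["C"]; t0=robot.read_t()
robot.servo_line(ring(c,162,.05),R(162+180),speed=.2)
robot.servo_line(ring(c,174,.05),R(174+180),speed=.05)
flick(c,174)
print("t",t0,robot.read_t())
o=[]
for i in range(4):
    p=robot.grab_frame("side")[0]; print(robot.read_t(),phase("side",p,c),phase("top",robot.grab_frame("top")[0],c)); robot.dwell(.1)
    o.append(ortho("side",p,c,.067,.09,200))
cv2.imwrite("pics/C2.png",np.hstack(o)[:,:,::-1])
E
```

```text
A [(-137.0, 13), (-16.5, 18), (107.5, 18)] [(-136.0, 13), (-17.0, 13), (107.0, 15)]
B [(-113.0, 15), (9.0, 15), (130.0, 21)] [(-113.5, 14), (7.0, 13), (129.0, 13)]
C [(-147.0, 13), (-26.0, 17), (94.5, 16)] [(-145.0, 13), (-27.0, 13), (94.5, 14)]
t 23.0167 24.625
24.675 [(-147.0, 15), (96.5, 14)] []
24.875 [(-147.0, 15), (-25.0, 11), (98.5, 10)] []
25.075 [(-147.0, 15), (-24.5, 10), (98.0, 11)] []
25.275 [(-147.0, 15), (-23.0, 7), (97.5, 12)] []
```

View pics/C2.png

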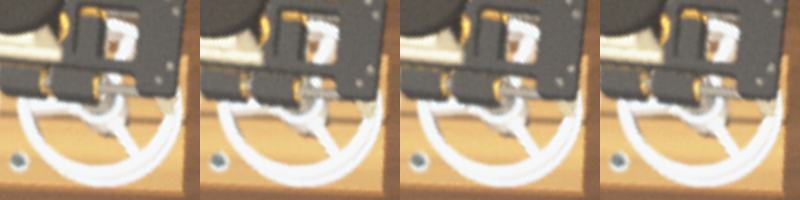

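```bash
python3 - <<'E'
from h import *
print(robot.read_position(),robot.read_grip_width(),robot.read_tcp_rot().round(3).tolist(),robot.read_qpos())
p=robot.grab_frame("side")[0]; cv2.imwrite("pics/full.png",cv2.resize(p[:,:,::-1],(800,600)))
E
```

```text
[ 0.49667659 -0.40303013  0.13301985] 0.0019557080937173603 [[0.995, -0.105, 0.0], [-0.105, -0.995, -0.0], [0.0, 0.0, -1.0]] [-2.16089192e+01  1.95363873e+01 -8.55531728e+00 -9.23748212e-04
 -6.19040257e+01  1.05607883e+02]
```

View pics/full.png

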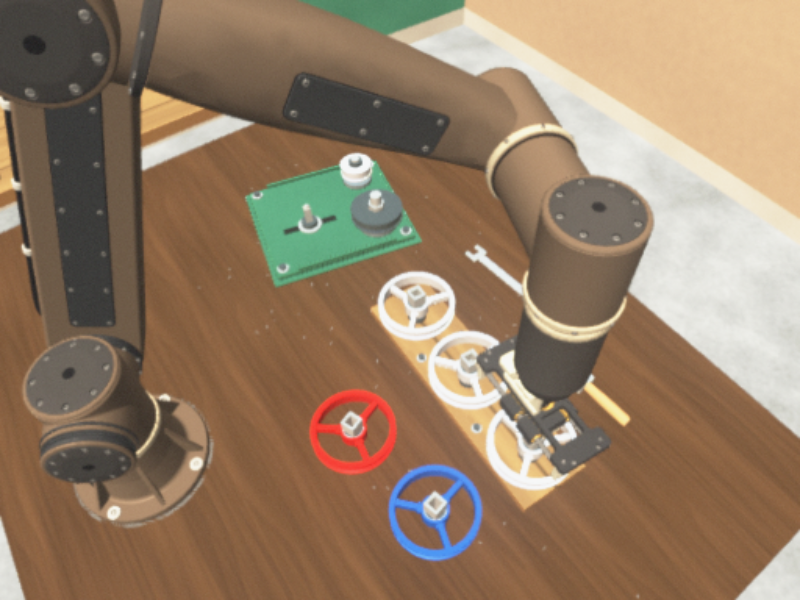

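Wheel C's phase (-147°) is exactly what it was at the start, so the finger probably never touched a spoke. I'll lower it at the gap centre and look.

```bash
python3 - <<'E'
from h import *
c=I["C"]
robot.servo_line(ring(c,153,.133),R(333),speed=.15)
robot.servo_line(ring(c,153,.05),speed=.2)
print(robot.read_position(),robot.read_force(),robot.read_t(),np.array(ring(c,153,.05)))
p,d=robot.grab_frame("side"); u,v=proj("side",[c[0],c[1],.07])[0].astype(int)
cv2.imwrite("pics/low.png",cv2.resize(p[v-55:v+55,u-70:u+70,::-1],(700,550),interpolation=cv2.INTER_CUBIC))
print(phase("side",p,c),u,v)
E
```

```text
[ 0.49881341 -0.36936837  0.0504435 ] [ 0.0976682  -0.26890596  1.67118669] 26.5583 [ 0.49852323 -0.36865939  0.05      ]
[(-26.5, 18)] 340 282
```

View pics/low.png

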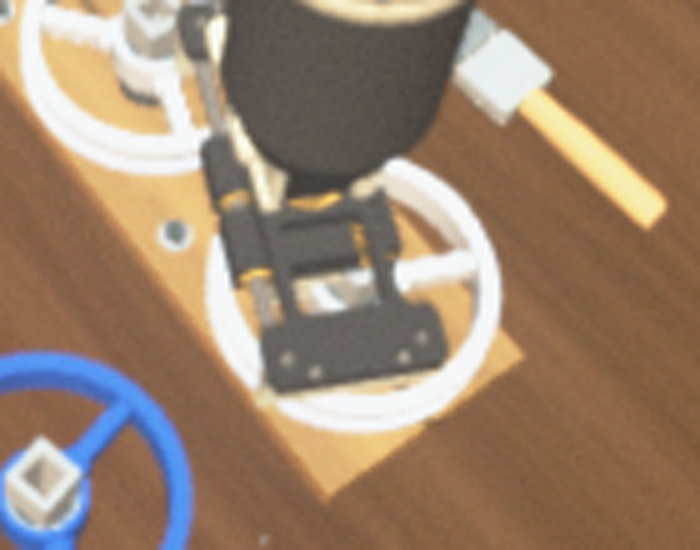

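```bash
python3 - <<'E'
from h import *
c=I["C"]
for p in (165,180,195,205):
    robot.servo_line(ring(c,p,.05),R(p+180),speed=.045)
    e=robot.read_position()-ring(c,p,.05); t=np.radians(p)
    print(p,"err mm",(1e3*e).round(2),"F",robot.read_force().round(2),phase("side",robot.grab_frame("side")[0],c))
print(robot.read_t())
p=robot.grab_frame("side")[0]; u,v=340,282
cv2.imwrite("pics/low2.png",cv2.resize(p[v-55:v+55,u-70:u+70,::-1],(560,440),interpolation=cv2.INTER_CUBIC))
E
```

```text
165 err mm [ 0.83 -0.46  1.44] F [-0.16 -0.56 -0.09] [(-25.5, 16)]
180 err mm [0.17 0.11 0.24] F [ 0.42 -0.02  0.06] [(-147.0, 11), (93.5, 18)]
195 err mm [-0.02  0.23 -0.04] F [ 0.75 -0.37  0.29] [(-29.5, 12), (95.5, 22)]
205 err mm [-0.06  0.23 -0.04] F [ 0.4   0.58 -0.52] [(-147.0, 9), (-29.0, 3), (84.0, 3), (103.0, 21)]
28.3083
```

View pics/low2.png

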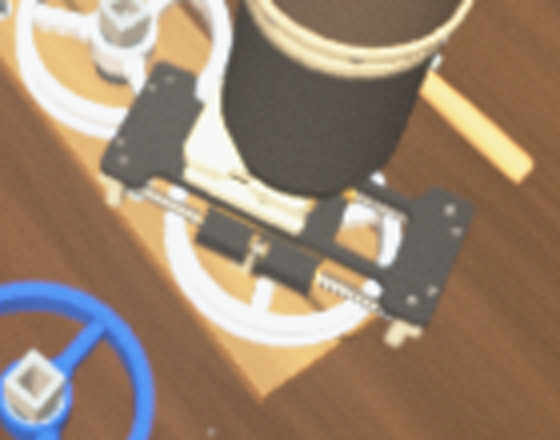

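```bash
python3 - <<'E'
from h import *
c=I["C"]; p,d=robot.grab_frame("side"); W=cloud("side",d)
q=W[...,:2]-c; r=np.hypot(q[...,0],q[...,1]); a=np.degrees(np.arctan2(q[...,1],q[...,0])); z=W[...,2]
for lo,hi in((.045,.072),(.072,.125)):
    m=(d>0)&(r>.028)&(r<.058)&(z>lo)&(z<hi)
    h,_=np.histogram(a[m],np.arange(-180,181,10)); print(lo,dict(zip(range(-180,180,10),h.tolist())))
m=(d>0)&(r>.028)&(r<.058)&(z<.03); h,_=np.histogram(a[m],np.arange(-180,181,10)); print("plank",dict(zip(range(-180,180,10),h.tolist())))
print(robot.read_position(),robot.read_t())
E
```

```text
0.045 {-180: 0, -170: 0, -160: 8, -150: 19, -140: 0, -130: 0, -120: 0, -110: 0, -100: 0, -90: 0, -80: 0, -70: 0, -60: 0, -50: 0, -40: 15, -30: 20, -20: 2, -10: 0, 0: 0, 10: 0, 20: 0, 30: 0, 40: 0, 50: 0, 60: 0, 70: 0, 80: 0, 90: 0, 100: 0, 110: 0, 120: 0, 130: 0, 140: 0, 150: 0, 160: 0, 170: 0}
0.072 {-180: 2, -170: 12, -160: 9, -150: 2, -140: 1, -130: 0, -120: 0, -110: 0, -100: 0, -90: 0, -80: 0, -70: 0, -60: 0, -50: 0, -40: 0, -30: 0, -20: 0, -10: 0, 0: 0, 10: 0, 20: 0, 30: 0, 40: 0, 50: 0, 60: 0, 70: 0, 80: 0, 90: 0, 100: 0, 110: 0, 120: 0, 130: 0, 140: 0, 150: 0, 160: 0, 170: 0}
plank {-180: 11, -170: 12, -160: 3, -150: 0, -140: 9, -130: 10, -120: 11, -110: 17, -100: 14, -90: 19, -80: 21, -70: 2, -60: 21, -50: 8, -40: 3, -30: 15, -20: 5, -10: 0, 0: 0, 10: 0, 20: 0, 30: 0, 40: 0, 50: 0, 60: 0, 70: 0, 80: 0, 90: 1, 100: 4, 110: 3, 120: 6, 130: 12, 140: 13, 150: 20, 160: 18, 170: 16}
[ 0.49776985 -0.4047482   0.04999522] 28.4083
```

```bash
python3 - <<'E'
from h import *
c=I["C"]; p,d=robot.grab_frame("side"); W=cloud("side",d)
q=W[...,:2]-c; r=np.hypot(q[...,0],q[...,1]); a=np.degrees(np.arctan2(q[...,1],q[...,0])); z=W[...,2]
m=(d>0)&(r<.066)&(r>.02)&(z>.03)&(z<.13)&((a<-130)|(a>170))
for i in np.argwhere(m): 
    i=tuple(i); print(i[::-1],"r%.0f a%.0f z%.0f"%(r[i]*1e3,a[i],z[i]*1e3),p[i],end=" | ")
E
```

```text
(np.int64(335), np.int64(285)) r42 a-162 z128 [137 122 101] | (np.int64(332), np.int64(291)) r49 a-163 z108 [211 191 158] | (np.int64(333), np.int64(291)) r51 a-160 z114 [174 159 132] | (np.int64(334), np.int64(291)) r50 a-158 z115 [116 109  93] | (np.int64(331), np.int64(292)) r53 a-164 z107 [192 176 146] | (np.int64(332), np.int64(292)) r51 a-162 z106 [208 191 158] | (np.int64(333), np.int64(292)) r49 a-159 z106 [151 139 119] | (np.int64(334), np.int64(292)) r51 a-156 z113 [98 93 83] | (np.int64(327), np.int64(293)) r53 a-173 z89 [236 209 148] | (np.int64(328), np.int64(293)) r53 a-170 z94 [228 202 154] | (np.int64(331), np.int64(293)) r52 a-163 z100 [222 207 169] | (np.int64(332), np.int64(293)) r51 a-161 z102 [202 184 151] | (np.int64(333), np.int64(293)) r50 a-158 z103 [129 118 102] | (np.int64(318), np.int64(294)) r66 a172 z70 [246 247 247] | (np.int64(319), np.int64(294)) r64 a173 z71 [245 245 245] | (np.int64(329), np.int64(294)) r53 a-167 z92 [236 211 150] | (np.int64(330), np.int64(294)) r53 a-165 z95 [236 218 167] | (np.int64(331), np.int64(294)) r53 a-162 z98 [235 219 174
[... 5948 characters left out ...]
r66 a-152 z50 [243 243 245] | (np.int64(331), np.int64(308)) r65 a-150 z50 [241 239 240] | (np.int64(332), np.int64(308)) r64 a-148 z52 [241 239 236] | (np.int64(332), np.int64(309)) r65 a-148 z48 [244 244 246] | (np.int64(333), np.int64(309)) r66 a-146 z51 [241 239 239] | (np.int64(334), np.int64(309)) r66 a-144 z53 [241 238 237] | (np.int64(336), np.int64(309)) r65 a-140 z55 [241 239 236] | (np.int64(335), np.int64(310)) r66 a-141 z49 [244 245 246] | (np.int64(337), np.int64(310)) r66 a-137 z51 [240 237 238] | (np.int64(338), np.int64(310)) r66 a-135 z53 [239 236 236] | (np.int64(339), np.int64(310)) r66 a-133 z53 [240 238 237] | (np.int64(339), np.int64(311)) r66 a-132 z47 [245 246 247] |
```

The depth shows the finger ending near z≈0.088 while the TCP reads 0.050, so the shut tip is not where I took it to be. I'll check against the start frame, which costs no robot time.

```bash
python3 - <<'E'
from h import *
F=np.load("/tmp/side.npz"); p,d=F["p"],F["d"]; W=cloud("side",d)
Y=np.array([-.424,-.9056,.0014]); X=np.array([.9056,-.424,0]); T=np.array([.286,.611,.19])
q=W-T; l=np.dstack([q@X,q@Y,-(q[...,2])])*1e3  # tool coords (z down)
m=(d>0)&(abs(l[...,0])<60)&(abs(l[...,1])<120)&(l[...,2]>-130)&(l[...,2]<60)
L=l[m]
for lo in range(-120,60,8):
    s=L[(L[:,2]>=lo)&(L[:,2]<lo+8)]
    if len(s): print(lo,len(s),"x",s[:,0].min().round(),s[:,0].max().round(),"y",np.percentile(s[:,1],[0,25,50,75,100]).round())
# same for present frame
p,d=robot.grab_frame("side"); W=cloud("side",d); Rm=robot.read_tcp_rot(); q=(W-robot.read_position())@Rm*1e3
m=(d>0)&(abs(q[...,0])<30)&(abs(q[...,1])<110)&(q[...,2]>-100)&(q[...,2]<-22); L=q[m]
print("now")
for lo in range(-100,-22,8):
    s=L[(L[:,2]>=lo)&(L[:,2]<lo+8)]
    if len(s): print(lo,len(s),"x",s[:,0].min().round(),s[:,0].max().round(),"y",np.percentile(s[:,1],[0,10,25,50,75,90,100]).round())
print(robot.read_t())
E
```

```text
-120 124 x -38.0 42.0 y [-90. -21.  68.  86.  94.]
-112 85 x -38.0 40.0 y [-73.  83.  85.  87.  91.]
-104 16 x -32.0 38.0 y [-51. -48.  84.  85.  88.]
-96 5 x 0.0 10.0 y [-52. -49. -47. -45.  70.]
-88 23 x -9.0 12.0 y [-50. -46.  63.  64.  69.]
-80 21 x -7.0 12.0 y [-58.  51.  60.  63.  65.]
-72 23 x -10.0 13.0 y [-56.  54.  60.  61.  67.]
-64 20 x -13.0 13.0 y [-55.  57.  59.  60.  63.]
-56 25 x -8.0 13.0 y [-64.  42.  58.  59.  62.]
-48 23 x -11.0 14.0 y [-65. -46.  56.  58.  60.]
-40 5 x -8.0 10.0 y [-47. -47. -45.  54.  55.]
now
-92 1 x -9.0 -9.0 y [-5. -5. -5. -5. -5. -5. -5.]
-84 6 x -7.0 -0.0 y [-5. -4. -4. -3. -2. -1.  0.]
-76 1 x -2.0 -2.0 y [-1. -1. -1. -1. -1. -1. -1.]
-68 2 x -8.0 -8.0 y [-4. -4. -4. -3. -3. -2. -2.]
-60 7 x -11.0 -6.0 y [-8. -7. -7. -6. -3. -2. -1.]
-52 9 x -12.0 -9.0 y [-16. -14.  -9.  -5.  -2.   1.  11.]
-44 7 x -11.0 -8.0 y [-11.  -8.  -5.   2.   6.  10.  14.]
-36 2 x -9.0 -9.0 y [-3. -2. -2. -0.  1.  2.  2.]
-28 6 x -24.0 26.0 y [-63. -58. -52. -19.  49.  64.  66.]
28.5083
```

The fingers really are about 37 mm shorter than the reported TCP: tips at tool z ≈ -37, and the body at -102 rather than the stated -66. I'll apply that as a tool offset and redo the spins, alternating direction to save time, each ending in a rising flick.

```bash
cat >> h.py <<'E'
ZO=.037   # real tip is this far above the reported TCP
def pz(c,phi,z): return ring(c,phi,z-ZO)
def spin2(k,gap,s,first,n=4,step=28,speed=.055):
    """s=+1 ccw; first = speed of the move to the approach pose"""
    c=I[k]; robot.servo_line(pz(c,gap,.118),R(gap+180),speed=first)
    robot.servo_line(pz(c,gap,.053),speed=.2); b=robot.read_force(); out=[b[2].round(1)]; p=gap
    for i in range(n):
        p+=s*step; robot.servo_line(pz(c,p,.053),R(p+180),speed=speed)
        F=robot.read_force()-b; t=np.radians(p); out.append(round(float(s*(-F[0]*np.sin(t)+F[1]*np.cos(t))),2))
    t=np.radians(p+s*13); q=np.array(pz(c,p,.053))+[-s*.02*np.sin(t),s*.02*np.cos(t),.02]
    robot.servo_line(q,speed=.1); t1=robot.read_t()
    robot.servo_line(q+[0,0,.045],speed=.25); t2=robot.read_t()
    print(k,"end",p,out,t1,t2)
    for i in range(3):
        im=robot.grab_frame("side")[0]; print(phase("side",im,c)); robot.dwell(.05)
    return im
E
python3 - <<'E'
from h import *
im=spin2("C",153,-1,.05)
cv2.imwrite("pics/C3.png",cv2.resize(im[:,:,::-1][227:337,270:410],(560,440)))
E
```

```text
C end 41 [np.float64(0.3), -0.75, -2.6, -1.89, -2.29] 33.0917 33.425
[(-127.5, 14), (-6.5, 16), (114.5, 20)]
[(-127.5, 14), (-6.5, 16), (114.5, 20)]
[(-127.5, 14), (-6.5, 16), (114.5, 20)]
```

C binds: about 2–2.6 N of steady drag, and it stopped dead after roughly 100°. B next.

```bash
python3 - <<'E'
from h import *
im=spin2("B",68,1,.22)
E
```

```text
B end 180 [np.float64(0.5), 0.31, -5.29, -3.48, -3.04] 38.2583 38.5917
[(-136.0, 15), (-14.0, 15)]
[(-135.5, 14), (-14.0, 15)]
[(-135.5, 14), (-14.0, 15)]
```

B binds as well (3–5 N, stopped dead). A should be the free one, so I'll spin it and refine the stub's position offline.

```bash
python3 - <<'E'
from h import *
for n in("top","side"):
    F=np.load(f"/tmp/{n}.npz"); p,d=F["p"],F["d"]; W=cloud(n,d)
    a=np.radians(-13.7); ex=np.array([np.cos(a),np.sin(a)]);ey=np.array([-ex[1],ex[0]]); q=W[...,:2]-[.507,.2945]
    l=np.dstack([q@ex,q@ey])*1e3; z=W[...,2]; near=(d>0)&(np.abs(l).max(2)<30)
    for lo,hi in((.030,.041),(.045,.06),(.06,.072),(.072,.077),(.077,.085)):
        s=l[near&(z>lo)&(z<hi)]
        if len(s): print(n,lo,len(s),"x",np.percentile(s[:,0],[2,25,50,75,98]).round(1),"y",np.percentile(s[:,1],[2,25,50,75,98]).round(1))
    # sleeve heads: offset in rack frame
    a=np.radians(-2.8); ex=np.array([np.cos(a),np.sin(a)]);ey=np.array([-ex[1],ex[0]])
    for k in I:
        q=W[...,:2]-I[k]; l=np.dstack([q@ex,q@ey])*1e3; s=l[(d>0)&(np.abs(l).max(2)<22)&(z>.09)&(z<.1)]; print(k,len(s),np.percentile(s,[3,97],axis=0).round(1).tolist())
im=spin2("A",164,-1,.22)
E
```

```text
top 0.03 119 x [-14.7  -8.6  -2.4  11.1  18.1] y [-15.1  -9.2  -3.9   4.1  15.2]
top 0.045 18 x [-5.8 -4.1  0.6  4.6  8.2] y [-6.5 -6.2 -5.9 -5.2  5.3]
top 0.06 15 x [-5.7 -5.  -0.8  5.1  7.7] y [-6.2 -5.5 -4.6 -1.3  7. ]
top 0.072 19 x [-5.2 -2.3  0.2  5.9  8. ] y [-6.6 -4.7 -2.1  4.7  7. ]
top 0.077 16 x [-3.4 -0.6  1.1  3.3  5.7] y [-3.1 -1.5  0.2  2.1  5.7]
A 87 [[-12.8, -12.4], [12.1, 12.6]]
B 85 [[-12.2, -13.3], [12.2, 12.6]]
C 91 [[-11.7, -14.0], [11.9, 12.2]]
side 0.03 51 x [-14.9  -8.4   0.5   9.7  15.8] y [-14.9  -8.9  -2.6   4.7  14.1]
side 0.045 14 x [-7.  -4.4 -0.3  3.8  7. ] y [-5.5 -4.  -2.5 -0.2  5.6]
side 0.06 14 x [-6.9 -4.7 -1.2  3.   6.3] y [-6.1 -4.7 -2.  -1.4  9.8]
side 0.072 10 x [-6.3 -3.2 -0.2  5.   6.9] y [-3.6 -2.  -0.1  3.3  8.5]
side 0.077 5 x [-4.4 -1.9  0.4  1.6  2.7] y [-3.2 -1.3  0.7  3.7  4.4]
A 55 [[-14.2, -13.9], [11.8, 13.1]]
B 66 [[-12.7, -11.6], [13.4, 12.7]]
C 80 [[-13.0, -11.4], [13.0, 14.5]]
A end 52 [np.float64(1.0), -0.16, -0.09, 1.08, 0.4] 43.4333 43.7667
[(-147.5, 14), (-28.5, 22), (52.0, 1), (96.5, 18)]
[(-149.5, 14), (-30.0, 21), (52.0, 3), (94.5, 16)]
[(-151.5, 14), (-32.5, 22), (51.5, 2), (93.0, 17)]
```

A runs freely: near-zero force, and it is still turning after the finger left. Now to grasp its head and lift.

```bash
python3 - <<'E'
from h import *
a=np.array([.5516,-.048]); 
robot.servo_line([*a,.118-ZO],R(-92.8),speed=.1)
robot.move_gripper(.55); t=robot.read_t()
robot.servo_line([*a,.076-ZO],speed=.13); print("F",robot.read_force().round(1))
robot.move_gripper(0.); print("t",t,robot.read_t(),"w",robot.read_grip_width()*88,"F",robot.read_force().round(1))
robot.servo_line([*a,.086-ZO],speed=.06); print("F",robot.read_force().round(1),"w",robot.read_grip_width()*88)
robot.servo_line([*a,.156-ZO],speed=.2)
print("F",robot.read_force().round(1),"w",robot.read_grip_width()*88,robot.read_t(),robot.read_ft_torque().round(2))
E
```

```text
F [ 0.5 -0.   0.7]
t 45.7833 46.7583 w 26.119542317834156 F [-2.  -0.1  5.4]
F [-0.1  0.4 -5.5] w 26.06619206137694
F [-1.4 -0.4 -6.3] w 25.935310677397464 47.575 [0.08 0.13 0.02]
```

```bash
python3 - <<'E'
from h import *
d=np.array([.5077,.2946])
robot.servo_line([*d,.156-ZO],R(-103.7),speed=.28); print(robot.read_t())
robot.servo_line([*d,.122-ZO],speed=.12); b=robot.read_force(); print("base",b.round(1),robot.read_t())
for u in (.074,.066,.056,.046,.038):
    robot.servo_line([*d,u+.041-ZO],speed=.05); F=robot.read_force()-b
    print(u,F.round(1),(1e3*(robot.read_position()-[*d,u+.041-ZO])).round(1),robot.read_t())
    if F[2]>8 or np.hypot(F[0],F[1])>10: break
E
```

```text
48.9583
base [-0.3  0.3 -5.7] 49.3917
0.074 [0.7 0.6 0.1] [0.4 0.4 0.3] 49.6833
0.066 [ 1.4  4.8 -3.2] [ 0.4  1.  -0.4] 49.9917
0.056 [ 3.7  6.  -3.2] [ 0.4  1.1 -0.9] 50.3417
0.046 [ 4.2  7.2 -4.3] [ 0.5  1.1 -1.1] 50.6917
0.038 [ 4.2  7.6 -4.8] [ 0.6  1.2 -1.2] 51.0
```

It's over the stub with only a light side load. I'll shift towards the push and finish seating.

```bash
python3 - <<'E'
from h import *
d=np.array([.5077,.2946])+[.0008,.0015]
robot.servo_line([*d,.038+.041-ZO],speed=.03); print(robot.read_force().round(1))
for u in(.0358,.0346):
    robot.servo_line([*d,u+.041-ZO],speed=.03); print(u,robot.read_force().round(1),robot.read_position()[2]+ZO-.041,robot.read_t())
E
```

```text
[ 2.1  4.2 -7.4]
0.0358 [ 0.9  2.7 -3.9] 0.03568462787491756 51.5
0.0346 [-2.4  0.6  5.2] 0.035623947678041314 51.75
```

Seated: about 11 N down at z = 0.0356. Release, lift, shut the fingers and look.

```bash
python3 - <<'E'
from h import *
d=np.array([.5085,.2961])
robot.move_gripper(.5); print(robot.read_force().round(1))
robot.servo_line([*d,.12-ZO],speed=.2); robot.move_gripper(0.)
for i in range(2):
    p,D=robot.grab_frame("side"); print(phase("side",p,d),robot.read_t())
W=cloud("side",D); q=W[...,:2]-d; r=np.hypot(*np.moveaxis(q,2,0)); z=W[...,2]
m=(D>0)&(r>.065)&(r<.074)&(z>.05)&(z<.085); print("rim z",np.percentile(z[m],[10,50,90]).round(4),m.sum())
u,v=proj("side",[*d,.07])[0].astype(int); print(u,v)
cv2.imwrite("pics/seat.png",cv2.resize(p[v-60:v+45,u-70:u+70,::-1],(700,525),interpolation=cv2.INTER_CUBIC))
E
```

```text
[0.5 0.9 0.3]
[(-165.5, 16), (-49.5, 24), (54.5, 10), (81.5, 12)] 53.625
[(-165.5, 16), (-49.5, 24), (54.5, 10), (81.5, 12)] 53.675
rim z [0.0518 0.0664 0.0705] 323
196 133
```

View pics/seat.png

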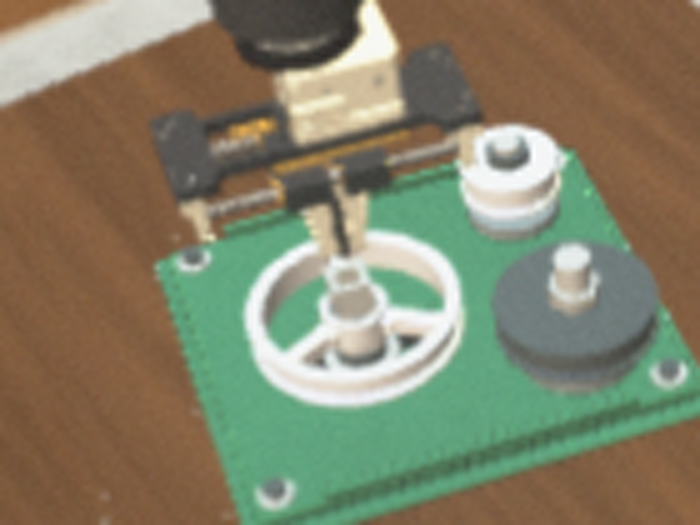

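It is seated and level, with the rim top at about 0.069 and spokes near -166°, -48° and 72°. Now the rising flick against the -48° spoke, counter-clockwise, then clear out and verify.

```bash
python3 - <<'E'
from h import *
c=np.array([.5085,.2961])
robot.servo_line(pz(c,-80,.12),R(-72),speed=.08)
robot.servo_line(pz(c,-80,.054),speed=.2); print("F",robot.read_force().round(1))
s=np.array(pz(c,-80,.054)); t=np.radians(-61)
q=s+[-.028*np.sin(t),.028*np.cos(t),.022]
robot.servo_line(q,speed=.2); robot.servo_line(q+[0,0,.06],speed=.3)
print("F",robot.read_force().round(1))
for i in range(4):
    tt=robot.read_t(); p,D=robot.grab_frame("side"); print(round(tt,3),phase("side",p,c))
W=cloud("side",D); qq=W[...,:2]-c; r=np.hypot(*np.moveaxis(qq,2,0)); z=W[...,2]
m=(D>0)&(r<.012)&(z>.085)&(z<.105); print("head z",np.median(z[m]).round(4),m.sum())
E
```

```text
F [-0.8  0.5  0.5]
F [-0.2 -0.6 -0.9]
55.533 [(-132.0, 23), (-7.5, 18), (55.0, 11), (83.0, 9), (115.0, 23)]
55.583 [(-131.0, 25), (-6.5, 18), (55.0, 11), (83.0, 9), (117.0, 23)]
55.633 [(-130.5, 26), (-4.5, 18), (55.0, 11), (83.0, 9), (119.0, 23)]
55.683 [(-130.0, 27), (-3.0, 17), (54.5, 12), (83.0, 9), (121.0, 25)]
head z 0.0928 20
```

It runs, but only at about 0.6 rad/s. I'll repeat on the clear -x side with a deeper, flatter push.

```bash
cat > fl.py <<'E'
from h import *
c=np.array([.5085,.2961])
def ph120():
    t=robot.read_t(); p=robot.grab_frame("side")[0]
    a=[x for x,w in phase("side",p,c) if w>=14]; 
    if not a: return t,None,a
    z=np.exp(3j*np.radians(a)).mean(); return t,np.degrees(np.angle(z))/3,a
def push(sp,F0):
    """finger over angle F0; spoke ahead at sp"""
    s=np.array(pz(c,F0,.047)); t=np.radians(F0+18)
    robot.servo_line(s,speed=.25)
    q=s+[-.027*np.sin(t),.027*np.cos(t),.007]
    robot.servo_line(q,speed=sp); robot.servo_line(q+[0,0,.03],speed=.35); robot.servo_line(q+[0,0,.08],speed=.3)
E
python3 - <<'E'
from fl import *
t0,a0,_=ph120()
robot.servo_line(pz(c,180,.10),R(0),speed=.09)
t1,a1,l=ph120(); robot.dwell(.1); t2,a2,l2=ph120()
w=((a2-a1+60)%120-60)/(t2-t1); print(a0,a1,a2,"w",w,l,l2,t2)
L=a2+w*.4   # at the time the finger is down
L=L+120*np.ceil((175-L)/120); F0=L-34; F0=F0 if F0<215 else F0-120
print("lead spoke",L,"finger",F0)
if abs(F0-180)>3: robot.servo_line(pz(c,F0,.10),R(F0-180),speed=.06); t3,a3,_=ph120(); print("after move",a3,t3)
E
```

```text
-0.5017190683637294 13.250000000000007 13.250000000000007 w 0.0 [-107.0, 13.5] [-107.0, 13.5] 57.3417
lead spoke 253.25 finger 99.25
after move 14.496901417862992 58.95
```

```bash
python3 - <<'E'
from fl import *
push(.12,99.25)
for i in range(4): print(ph120())
E
```

```text
(60.3083, np.float64(-39.0), [-156.5, -41.5])
(60.3583, np.float64(-40.25000000000001), [-159.0, -41.5])
(60.4083, np.float64(-41.99999999999999), [-160.0, -44.0])
(60.4583, np.float64(-43.74999999999999), [-162.0, -45.5])
```

The wheel was flicked, but its trailing spoke bounced off the finger. I'll retry with a deep start and a rising line so that the finger clears in one motion.

```bash
python3 - <<'E'
from fl import *
robot.servo_line(pz(c,146,.09),R(-34),speed=.07)
t1,a1,l=ph120(); print(t1,a1,l)
L=a1-1; L+=120*np.round((180-L)/120); F0=L-33; print("lead",L,"finger",F0)
s=np.array(pz(c,F0,.047)); t=np.radians(F0+18)
robot.servo_line(s,speed=.2)
q=s+[-.027*np.sin(t),.027*np.cos(t),.025]
robot.servo_line(q,speed=.15); robot.servo_line(q+[0,0,.05],speed=.3)
for i in range(5): print(ph120())
E
```

```text
61.475 54.25 [-66.0, 54.5]
lead 173.25 finger 140.25
(62.6, np.float64(31.166280318345898), [-91.0, 31.0, 153.5])
(62.65, np.float64(46.176257501852085), [-78.5, 49.5, 167.5])
(62.7, np.float64(57.00000000000001), [-63.0])
(62.75, np.float64(-44.75), [-162.5, -47.0])
(62.8, np.float64(-27.83280372749724), [-147.0, -29.5, 93.0])
```

The wheel is running at about 5 rad/s and the arm is clear of it, so I'm handing in.

```bash
python3 -c "
from rig import robot
print(robot.job_done(),robot.read_t())"
```

```text
the job is handed in; nothing more can be done
the job is handed in; nothing more can be done
```

I spun all three idlers, found the free-running one (nearest the drive; the other two bind and stay on the rack), seated it on the drive stub's shoulder and handed in at about 63 s, with its wheel running by itself at about 5 rad/s and the arm clear.

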